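# Tighten the earth screw with the forked key

### The arm

A 6-joint arm with a two-finger parallel gripper is mounted at the origin on the work surface. World frame = base frame: x ahead of the robot, y to its left, z up, the work surface at z = 0. Lengths are in m, angles in rad, forces in N, time in s.
With the tool pointing down it reaches from about 0.25 to 0.725 m from the base axis. Payload 4 kg.
Tool frame: the origin (TCP) lies midway between the tips of the shut fingers; the grasp point (between the pads) lies 19 mm behind it; z points along the fingers, y is the direction in which the jaws open and shut (so a half turn about z gives the same grasp; the last joint's range is limited). The gripper opens to 85 mm and grips with 20 to 120 N. Pads are 22 mm wide; open, the fingers measure 114 mm over their backs; the gripper's body (76 mm by 85 mm) begins 54 mm behind the grasp point. The pads swing forward as they close: fully open they stand 13 mm farther back than shut.
Start: joints at [1.167, 0.241, 0.005, 1.335, 0, 1.571], TCP at [0.196, 0.46, 0.2] pointing down, gripper open.
Joint ranges: [-2.72, 2.72], [-1.05, 1.87], [-1.09, 1.28], [-1.99, 2.15], [-1.42, 1.44], [-3.14, 3.14]. Speed limits (rad/s): [2.79, 2.79, 3.14, 3.14, 3.14, 3.14].

### API

Orientations are given as a unit quaternion [x, y, z, w].
In Python, from workcell import get_obs, camera, camera_model, job_done, masks_of gives the robot as it stands.
- The arm moves only by the tool jog_arm, never from a script. Its argument "deltas" is a list that holds one entry, the list of rows, each a list of 7 numbers: the shift along the tool's x, y, z in mm, then the turn, a rotation vector about the tool's x, y, z in degrees, then the finger opening in mm, from 0 to 85.4. A call has 1 to 5 rows; each row shifts and turns the pose as measured when the row begins, along the tool's axes as they then stand; what a row does not reach is not made up. A row lasts 1/10 s, in which the tool goes at most 50 mm and 8.59 degrees, less where a joint would pass 70% of its speed; a pose out of reach is approached as far as the arm can. A call with a gripper value outside its range is refused whole. The fingers move at their own pace and stop on an object; the grip force is fixed at half the most. Time passes only in rows, so rows that do not move let the fingers close. It gives the time, the measured TCP pose, the force and the opening at its end, in the units of the state.
- get_obs(): the state, without advancing time (a new reading comes with each control period).
- camera(name): name is "scene" or "side" or "wrist"; returns the picture (384x512x3 uint8, red, green, blue); there is no depth.
- camera_model(name): a dict with "fovy" (degrees; the focal length in pixels is half the picture's height over the tangent of half this angle, whatever the lens; pixels are square), "cx", "cy" (the principal point, pixels), "pose" (4x4, takes a point from camera to world coordinates); the wrist camera has in their place "T_tool_cam" (4x4, takes a point from camera to tool coordinates, whose origin is the TCP and whose axes are the flange's). Camera axes: x right, y down, z forward; pixel columns grow to the right and rows downward; lengths in m; the calibration is good to about 2 mm. A picture is of the moment at which its call begins: read the wrist's pose just before it. camera_model takes no time and is no camera call.
- job_done(): hands the job in, once; it reports no verdict.
Trained networks look in the newest picture that a camera, given by its name, has taken for a name from the list of things; names that differ only in an ending like _2 or _b are one class to them, and where a whole thing is asked for, a point or a joint stands for the part that bears it (a point fixed in the world has none). Each returns a list of dicts, best first, with "conf" (0 to 1); they miss things now and then, are a little off and sometimes report something else, mostly with a low value. They report only what shows in the picture. A call takes as long as a camera call. They do not tell look-alikes from the thing itself.
- masks_of(target, camera): "pixels" (384x512 bool, what is visible of it) and "at" ([column, row] in pixels, amid what is visible of it).
The state is a dict: "clock": time; "joint_pos": joint angles; "joint_vel": joint speeds; "tau": joint torques, N m; "eef_pos": TCP position; "tool_rot": TCP orientation; "ft_force": force on the tool from outside, world axes, zero at the start; "ft_torque": the same for the moment, N m; "grip_width": finger opening in m.
Only numpy, scipy, OpenCV 4.12 (cv2) and the standard library are available. Lean on these libraries where they do the work, as an engineer would, in place of code of your own. Each camera call takes 0.05 s, during which the arm holds its last target. There are 200 camera calls.

### The job

On the grey power box, tighten the green earth screw: set the orange-handled forked key over its bar and turn it clockwise (seen from above) until it is fully home against its stop. Leave the red screw as it is, and stand the key upright in its blue tray again.

Things in the scene. Friction and masses are not known exactly. Their poses are not given: they have to be found in the camera images.
- fork_key: Loose forked key, 110 mm tall, upright in the tray. Origin: centre of its underside; z up the key. Two steel tines, each 30 (x) x 9 (y) x 26 mm tall, at y = -12.5 and 12.5: a 16 mm slot along x, open at both ends. Orange handle 36 (x) x 26 (y) mm, 62 to 110 mm up: grip its 26 mm width, closing along y. Same after a half turn. 0.1 to 0.16 kg. The round blue-handled driver nearby is another tool.
- key_tray: Shallow open blue tray, fixed, 100 x 100 mm outside, walls 4 mm thick and 16 mm high, inner floor 4 mm above the bench. Origin: centre of its underside, at bench height. The key may stand anywhere on its inner floor.
- earth_top (a point): Point on the green screw's axis, at the top of its steel bar (40 long, 6 thick, 16 mm high) on a green collar 54 mm wide, 8 mm high, on the grey box's top, 50 mm above the bench. x runs along the bar and turns with it, z up. The key's tines straddle the bar, down to the collar 16 mm below this point; the key then has about 0.35 rad of play either way before it drives the bar.
- earth_screw (a joint): Angle of the green screw, rad, growing clockwise seen from above: 0 loose, bar across the box (120 x 220 mm, fixed); 1.57 fully home at a hard stop, bar along the box's length, in line with the black marks on its top. Starts at 0.35 to 0.7, stays where it is left; takes about 0.08 N m.
- red_end (a point): One end of the top of the red screw's bar, 20 mm from its axis. The red screw is like the green one but for its red collar, on the same box, the axes 106 mm apart along the box's length. To be left alone.
Things that resemble listed ones, but are neither listed nor needed, are in the scene too. There is more than one size of the key_tray; the job needs the middle-sized. What is shaped like the fork_key but yellow is not meant.

How it is judged:
By the outcome, as a careful person would: the job done as asked, in the order asked, and still so for the second after the job is handed in, with the robot touching nothing.
It also fails if it takes over 59 s, if anything falls off the work surface, if the arm or the gripper's body presses on something with over 40 N, if the wrist force passes 120 N, or if a joint passes its speed limit or range.

## Working session

There is one attempt and no reset: what is moved stays moved. The work goes in short steps, Python scripts to look and compute and a tool call to move; the robot and the scene stay as the last step left them, time stands still between calls to the robot, and variables do not carry over. Pictures are saved under pics/ and viewed, about 8 in all and at most 12, crops included, and the job is handed in when it is done.

Besides the shell and the picture viewer there is one more tool, called after "Emit:" by a JSON object that holds its "method" and its "body". jog_arm: Moves the arm, as the interface text tells. Its arguments: {"type":"object","properties":{"deltas":{"type":"array"}},"required":["deltas"]}

```bash
mkdir -p pics; cat > h.py <<'E'
import numpy as np,cv2
from scipy.spatial.transform import Rotation as R
from workcell import *
def cm(n,obs=None):
    m=camera_model(n); f=192/np.tan(np.radians(m['fovy'])/2)
    if 'pose' in m: T=np.array(m['pose'])
    else:
        o=obs or get_obs(); W=np.eye(4); W[:3,:3]=R.from_quat(o['tool_rot']).as_matrix(); W[:3,3]=o['eef_pos']; T=W@np.array(m['T_tool_cam'])
    return f,m['cx'],m['cy'],T
def onz(c,px,z):
    f,cx,cy,T=c; px=np.atleast_2d(px).astype(float)
    d=np.c_[(px[:,0]-cx)/f,(px[:,1]-cy)/f,np.ones(len(px))]@T[:3,:3].T
    return T[:3,3]+d*((z-T[2,3])/d[:,2])[:,None]
def proj(c,P):
    f,cx,cy,T=c; q=(np.atleast_2d(P)-T[:3,3])@T[:3,:3]
    return q[:,:2]/q[:,2:]*f+[cx,cy]
def save(n,im,box=None,s=1):
    if box: im=im[box[1]:box[3],box[0]:box[2]]
    im=cv2.resize(im,None,fx=s,fy=s,interpolation=cv2.INTER_CUBIC)
    cv2.imwrite('pics/'+n,im[:,:,::-1])
E
python3 - <<'E'
from h import *
a=camera('scene');b=camera('side')
save('a.png',np.vstack([cv2.resize(a,(400,300)),cv2.resize(b,(400,300))]))
for n in('scene','side'):
    c=cm(n);print(n,c[0],c[1:3],c[3].round(3).tolist())
    for t in('fork_key','key_tray','earth_top','red_end','earth_screw'):
        for d in masks_of(t,n):
            if d['conf']>.2: print(n,t,round(d['conf'],2),d['at'],d['pixels'].sum(),onz(c,d['at'],0.07 if 'tray' not in t else 0.004).round(3))
E
```

```text
scene 363.56438787966977 (255.2241658495489, 193.08178717383737) [[-0.274, 0.757, -0.593, 1.028], [0.962, 0.213, -0.174, 0.251], [-0.005, -0.618, -0.786, 0.864], [0.0, 0.0, 0.0, 1.0]]
scene fork_key 0.77 [262.1, 271.7] 510 [[0.653 0.157 0.07 ]]
scene fork_key 0.73 [270.9, 238.7] 369 [[0.559 0.154 0.07 ]]
scene key_tray 0.77 [272.3, 250.8] 1021 [[0.555 0.159 0.004]]
scene key_tray 0.75 [370.8, 173.3] 1573 [[0.205 0.389 0.004]]
scene key_tray 0.69 [322.8, 266.5] 732 [[0.564 0.297 0.004]]
scene key_tray 0.45 [269.3, 235.0] 396 [[0.51  0.139 0.004]]
scene earth_top 0.7 [143.5, 218.3] 269 [[ 0.59  -0.185  0.07 ]]
scene red_end 0.77 [113.5, 207.4] 257 [[ 0.579 -0.279  0.07 ]]
scene earth_screw 0.8 [144.7, 216.8] 270 [[ 0.585 -0.184  0.07 ]]
side 364.5126381884419 (256.4061895985515, 187.13462003574233) [[1.0, 0.015, 0.014, 0.41], [-0.002, -0.582, 0.813, -0.622], [0.021, -0.813, -0.582, 0.574], [0.0, 0.0, 0.0, 1.0]]
side fork_key 0.58 [348.6, 173.7] 595 [[0.656 0.147 0.07 ]]
side fork_key 0.56 [305.3, 176.5] 555 [[0.544 0.131 0.07 ]]
side key_tray 0.78 [182.6, 149.3] 1241 [[0.195 0.371 0.004]]
side key_tray 0.7 [295.1, 198.4] 851 [[0.524 0.127 0.004]]
side earth_top 0.71 [342.1, 285.4] 590 [[ 0.571 -0.207  0.07 ]]
side red_end 0.73 [357.2, 340.5] 909 [[ 0.573 -0.31   0.07 ]]
side earth_screw 0.71 [340.2, 286.7] 595 [[ 0.567 -0.21   0.07 ]]
```

View pics/a.png

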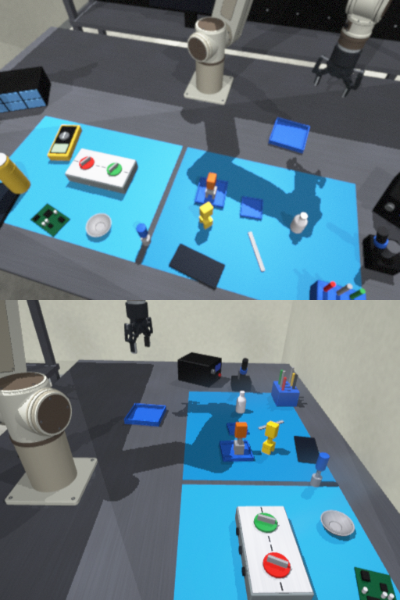

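The picture shows the orange-handled key in a blue tray at about scene (268,238), with the yellow look-alike beside it at (262,272). There are three trays: large and empty at (371,173), one holding the key at (272,251), and small at (323,266). The one holding the key looks middle-sized. I'll confirm this in an enlarged crop.

```bash
cat >> h.py <<'E'
def to(p,yaw=None):
    # remaining shift (mm) in tool axes and turn about tool z (deg), for jaw (tool y) world yaw
    o=get_obs(); M=R.from_quat(o['tool_rot']).as_matrix()
    s=(M.T@(np.array(p)-o['eef_pos'])*1000).round(1)
    y=np.degrees(np.arctan2(M[1,1],M[0,1])); 
    out=[s.tolist(),'jaw yaw',round(y,1),'tilt',np.degrees(np.arccos(-M[2,2])).round(2)]
    if yaw is not None: d=-(yaw-y); out+=['turn z',round((d+90)%180-90,1)]
    print(*out,'j',np.round(o['joint_pos'],2),'t',round(o['clock'],2))
E
python3 - <<'E'
from h import *
a=camera('scene')
save('b.png',a,(230,150,410,310),4)
to([.5,.14,.32],0)
print(np.array(camera_model('wrist')['T_tool_cam']).round(3).tolist(), R.from_quat(get_obs()['tool_rot']).as_matrix().round(2).tolist())
c=cm('scene')
for d in masks_of('key_tray','scene')[:3]:
    p=np.argwhere(d['pixels'])[:,::-1]; w=onz(c,p,0.012); print(cv2.minAreaRect(w[:,:2].astype(np.float32)*1000))
E
```

```text
[-404.8, -174.8, -119.9] jaw yaw 66.9 tilt 0.0 turn z 66.9 j [1.17 0.24 0.   1.34 0.   1.57] t 0.65
[[-0.0, -0.96, -0.279, 0.07], [1.0, -0.0, 0.0, -0.0], [-0.0, -0.279, 0.96, -0.174], [0.0, 0.0, 0.0, 1.0]] [[-0.92, 0.39, -0.0], [0.39, 0.92, 0.0], [0.0, 0.0, -1.0]]
((545.3580932617188, 152.00222778320312), (107.87974548339844, 100.50117492675781), 3.2716593742370605)
((567.457275390625, 294.0498046875), (76.62630462646484, 71.33892059326172), 6.444600582122803)
((208.7665252685547, 387.9840087890625), (132.1817626953125, 152.06515502929688), 83.68476104736328)
```

View pics/b.png

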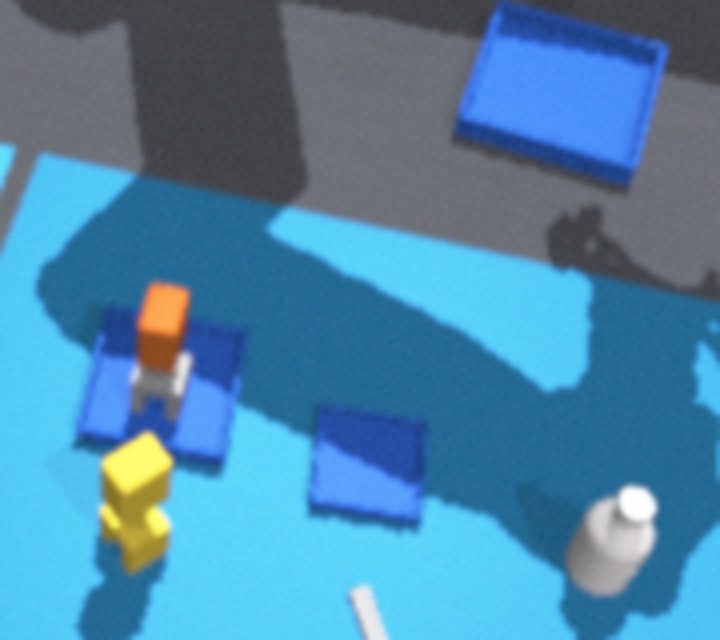

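The crop confirms it. The orange-handled fork key at crop (160,330) stands in the ~100 mm tray (the others measure ~72 and ~140 mm). The yellow one stands outside the tray, at crop (140,500). Next I move over the tray.

Emit:
{"method": "jog_arm", "body": {"deltas": [[[-40,-17,-20,0,0,0,85],[-40,-17,-20,0,0,0,85],[-40,-17,-20,0,0,0,85],[-40,-17,-20,0,0,0,85],[-40,-17,-10,0,0,0,85]]]}}

```text
clock: 1.2
eef_pos: [0.3482, 0.3019, 0.2908]
tool_rot: [0.194, 0.981, -0.002, -0.001]
ft_force: [0.4, 0.7, 0.2]
grip_width: 0.0851
```

Emit:
{"method": "jog_arm", "body": {"deltas": [[[-40,-17,-5,0,0,0,85],[-40,-17,-5,0,0,0,85],[-40,-17,0,0,0,0,85],[-40,-17,0,0,0,0,85],[-40,-17,0,0,0,0,85]]]}}

```text
clock: 1.7
eef_pos: [0.5076, 0.1407, 0.3057]
tool_rot: [0.194, 0.981, 0.002, 0.003]
ft_force: [-0.7, 0.9, 0.3]
grip_width: 0.0847
```

```bash
python3 - <<'E'
from h import *
to([.5,.15,.30],90)
o=get_obs(); a=camera('wrist'); c=cm('wrist',o)
save('c.png',a)
for t in('fork_key','key_tray'):
    for d in masks_of(t,'wrist'):
        p=np.argwhere(d['pixels'])[:,::-1]; print(t,round(d['conf'],2),d['at'],onz(c,d['at'],.1).round(3),[np.round(v,1) for v in cv2.minAreaRect(onz(c,p,.012)[:,:2].astype(np.float32)*1000)])
h=cv2.cvtColor(a,cv2.COLOR_RGB2HSV)
m=cv2.inRange(h,(3,130,90),(16,255,255)); n,l,s,ce=cv2.connectedComponentsWithStats(m)
for i in range(1,n):
    if s[i,4]>100:
        p=np.argwhere(l==i)[:,::-1]; print(s[i],ce[i],[np.round(v,1) for v in cv2.minAreaRect(onz(c,p,.11)[:,:2].astype(np.float32)*1000)])
E
```

```text
[10.6, 5.7, 5.7] jaw yaw 67.7 tilt 0.37 turn z -22.3 j [0.27 0.27 0.32 1.61 0.   0.66] t 1.7
fork_key 0.96 [278.3, 182.6] [[0.548 0.151 0.1  ]] [array([570.4, 147.6]), array([38.2, 69.8]), np.float64(89.5)]
fork_key 0.67 [310.9, 240.2] [[0.637 0.162 0.1  ]] [array([683. , 160.1]), array([ 48.4, 105.4]), np.float64(86.8)]
key_tray 0.97 [269.2, 157.3] [[0.515 0.152 0.1  ]] [array([543.4, 150.4]), array([102.3, 101. ]), np.float64(3.5)]
key_tray 0.88 [369.0, 139.5] [[0.54  0.269 0.1  ]] [array([563.2, 291. ]), array([71.8, 73.9]), np.float64(5.8)]
[264 165  29  39 734] [277.77656676 184.54223433] [array([547.6, 149.7]), array([44.5, 25.5]), np.float64(1.1)]
```

View pics/c.png

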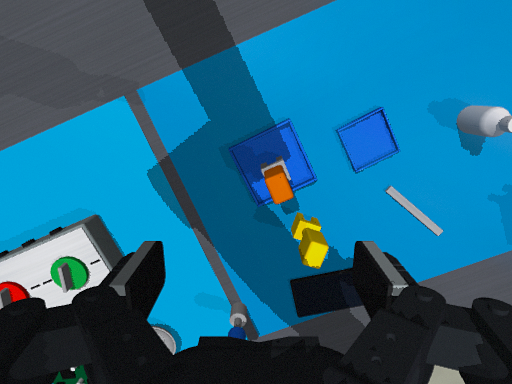

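Wrist view: the key's orange handle at (278,184) is in the mid tray at (270,160), with the yellow key at (311,240). Key centre ≈ (0.552, 0.150), yaw ≈ 2°.

Emit:
{"method": "jog_arm", "body": {"deltas": [[[-17,8,30,0,0,-8.1,85],[-17,8,30,0,0,-8.1,85],[0,0,20,0,0,-8.1,85],[0,0,0,0,0,0,85]]]}}

```text
clock: 2.25
eef_pos: [0.545, 0.1478, 0.2244]
tool_rot: [-0.024, 1.0, 0.002, 0.003]
ft_force: [0.5, 0.0, 0.5]
grip_width: 0.0852
```

```bash
python3 - <<'E'
from h import *
to([.552,.15,.07],92)
o=get_obs(); a=camera('wrist'); c=cm('wrist',o); print(c[3][:3,3])
save('d.png',a)
for t in('fork_key','key_tray'):
    for d in masks_of(t,'wrist')[:2]:
        p=np.argwhere(d['pixels'])[:,::-1]; print(t,round(d['conf'],2),d['at'],[np.round(v,1) for v in cv2.minAreaRect(onz(c,p,.012)[:,:2].astype(np.float32)*1000)])
h=cv2.cvtColor(a,cv2.COLOR_RGB2HSV)
m=cv2.inRange(h,(3,130,90),(16,255,255)); n,l,s,ce=cv2.connectedComponentsWithStats(m)
for i in range(1,n):
    if s[i,4]>100:
        p=np.argwhere(l==i)[:,::-1]; w=onz(c,p,.114)[:,:2];print(s[i],w.min(0),w.max(0),[np.round(v,1) for v in cv2.minAreaRect(w.astype(np.float32)*1000)])
E
```

```text
[-6.0, 1.3, 154.4] jaw yaw 92.7 tilt 0.45 turn z 0.7 j [0.26 0.36 0.23 1.43 0.   0.22] t 2.25
[0.47340091 0.14342052 0.39742463]
fork_key 0.97 [265.0, 256.5] [array([685.3, 164.6]), array([112.2,  53.1]), np.float64(2.1)]
fork_key 0.67 [261.2, 175.8] [array([569.4, 150.9]), array([66.3, 36.6]), np.float64(2.0)]
key_tray 0.87 [262.5, 141.3] [array([543.5, 150.6]), array([101.8, 101.7]), np.float64(2.8)]
[ 247  159   28   41 1063] [0.52994795 0.13695049] [0.56826584 0.16211972] [array([549.2, 149.8]), array([38. , 24.6]), np.float64(2.1)]
```

View pics/d.png

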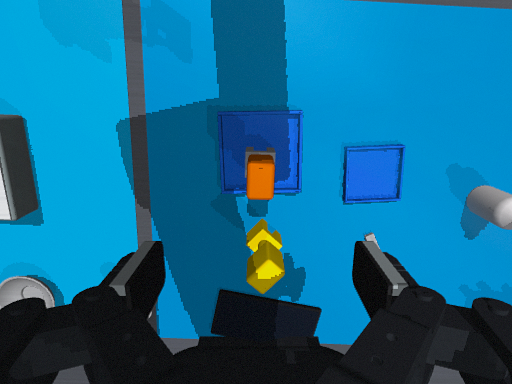

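The handle at (261,178) is at ≈ (0.550, 0.150), yaw 2°, and the tray centre is (0.5435, 0.1505). I'll descend and grip.

Emit:
{"method": "jog_arm", "body": {"deltas": [[[-5,1,40,0,0,0.7,85],[0,0,40,0,0,0,85],[0,0,35,0,0,0,85],[0,0,28,0,0,0,85],[0,0,11,0,0,0,85]]]}}

```text
clock: 2.9
eef_pos: [0.5638, 0.1556, 0.0854]
tool_rot: [-0.013, 1.0, 0.006, 0.021]
ft_force: [0.4, -0.4, -0.8]
grip_width: 0.0851
```

```bash
python3 -c "
from h import *
to([.551,.15,.07],92)"
```

```text
[13.6, -5.5, 14.8] jaw yaw 91.5 tilt 2.48 turn z -0.5 j [ 0.27  0.44 -0.01  1.07  0.    0.24] t 2.9
```

```bash
cat >> h.py <<'E'
def fix(p,yaw):
    "full correction: shift mm and rotvec deg in tool axes; tool y at world yaw (nearest half turn), tool z down"
    o=get_obs(); Q=R.from_quat(o['tool_rot']); M=Q.as_matrix(); best=None
    for k in (0,np.pi):
        y=np.radians(yaw)+k; Y=np.array([np.cos(y),np.sin(y),0]); Z=np.array([0,0,-1.]); T=np.c_[np.cross(Y,Z),Y,Z]
        r=(Q.inv()*R.from_matrix(T)).as_rotvec(degrees=True)
        if best is None or np.linalg.norm(r)<np.linalg.norm(best): best=r
    print('shift',(M.T@(np.array(p)-o['eef_pos'])*1000).round(1),'rot',best.round(1),'yaw',np.degrees(np.arctan2(M[1,1],M[0,1])).round(1),'F',np.round(o['ft_force'],1),np.round(o['ft_torque'],2),'g',round(o['grip_width']*1000,1),'pos',np.round(o['eef_pos'],4),'t',round(o['clock'],2))
E
python3 -c "
from h import *
fix([.551,.15,.07],92)"
```

```text
shift [13.6 -5.5 14.8] rot [ 0.7  2.4 -0.5] yaw 91.5 F [ 0.4 -0.4 -0.8] [-0.04  0.13  0.07] g 85.1 pos [0.5638 0.1556 0.0854] t 2.9
```

Emit:
{"method": "jog_arm", "body": {"deltas": [[[13.6,-5.5,0,0.7,2.4,-0.5,85],[0,0,0,0,0,0,85]]]}}

```text
clock: 3.1
eef_pos: [0.5505, 0.1505, 0.0863]
tool_rot: [-0.016, 1.0, 0.0, 0.0]
ft_force: [0.9, -0.6, -0.4]
grip_width: 0.085
```

```bash
python3 -c "
from h import *
fix([.551,.15,.07],92)"
```

```text
shift [-0.5 -0.5 16.3] rot [ 0.   0.  -0.1] yaw 91.9 F [ 0.9 -0.6 -0.4] [ 0.03 -0.01 -0.01] g 85.0 pos [0.5505 0.1505 0.0863] t 3.1
```

Good. Now down and close.

Emit:
{"method": "jog_arm", "body": {"deltas": [[[0,0,16,0,0,0,85],[0,0,0,0,0,0,50],[0,0,0,0,0,0,15],[0,0,0,0,0,0,15],[0,0,0,0,0,0,15]]]}}

```text
clock: 3.6
eef_pos: [0.5576, 0.1533, 0.0792]
tool_rot: [-0.015, 1.0, 0.003, 0.009]
ft_force: [0.1, -0.4, 0.2]
grip_width: 0.0275
```

Emit:
{"method": "jog_arm", "body": {"deltas": [[[0,0,0,0,0,0,15],[0,0,0,0,0,0,15],[0,0,0,0,0,0,15]]]}}

```text
clock: 3.9
eef_pos: [0.5583, 0.1535, 0.0803]
tool_rot: [-0.015, 1.0, 0.003, 0.01]
ft_force: [-0.4, -0.1, -1.4]
grip_width: 0.023
```

```bash
python3 -c "
from h import *
fix([.551,.15,.07],92)"
```

```text
shift [ 7.6 -3.3 10.2] rot [ 0.3  1.2 -0.3] yaw 91.7 F [-0.4 -0.1 -1.4] [-0.    0.   -0.03] g 23.0 pos [0.5583 0.1535 0.0803] t 3.9
```

```bash
python3 -c "
from h import *
a=camera('side'); b=camera('wrist')
save('e.png',np.hstack([cv2.resize(a[110:230,240:380],(560,480)),cv2.resize(b[150:384,190:330],(240,401)).copy() if 0 else cv2.resize(b[184:384,180:340],(240,480))]))
fix([.551,.15,.07],92)"
```

```text
shift [ 7.4 -3.3 10. ] rot [ 0.3  1.1 -0.3] yaw 91.7 F [ 0.8 -0.5 -0.5] [-0.   -0.01  0.  ] g 23.2 pos [0.5581 0.1534 0.0802] t 4.0
```

View pics/e.png

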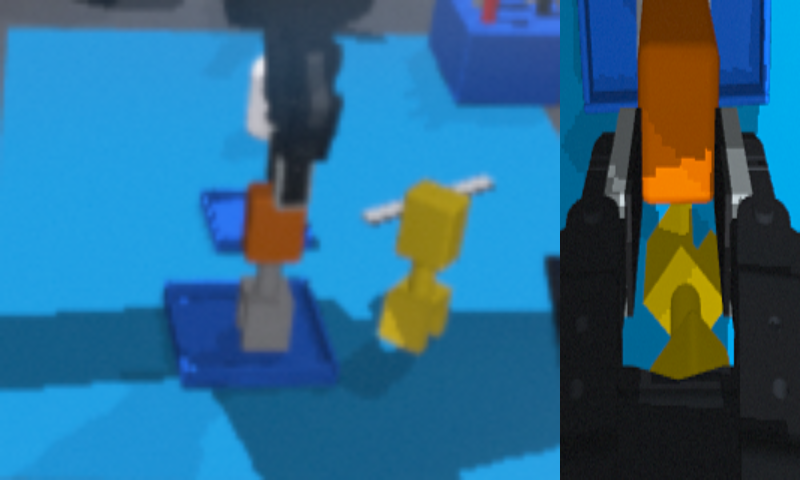

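The fingers sit too high and too far forward on the handle, so I'll reopen, correct and regrip lower.

Emit:
{"method": "jog_arm", "body": {"deltas": [[[0,0,0,0,0,0,55],[0,0,0,0,0,0,55],[7.4,-3.3,0,0.3,1.1,-0.3,55],[0,0,0,0,0,0,55]]]}}

```text
clock: 4.4
eef_pos: [0.5501, 0.1496, 0.0799]
tool_rot: [-0.018, 1.0, -0.0, -0.001]
ft_force: [0.3, 0.7, -0.4]
grip_width: 0.055
```

Emit:
{"method": "jog_arm", "body": {"deltas": [[[0,0,6,0,0,0,55],[2,-1,6,0,0.3,0,55],[2,-1,0,0,0.5,0,55]]]}}

```text
clock: 4.7
eef_pos: [0.5459, 0.1474, 0.067]
tool_rot: [-0.018, 1.0, -0.0, -0.008]
ft_force: [-0.8, 0.6, 0.5]
grip_width: 0.0548
```

```bash
python3 -c "
from h import *
fix([.551,.15,.068],92)"
```

```text
shift [-5.1  2.4 -1.1] rot [-0.  -0.9  0.1] yaw 92.1 F [-0.8  0.6  0.5] [ 0.01 -0.03 -0.  ] g 54.8 pos [0.5459 0.1474 0.067 ] t 4.7
```

Emit:
{"method": "jog_arm", "body": {"deltas": [[[-5,2.4,0,0,-0.9,0.1,55],[0,0,0,0,0,0,40],[0,0,0,0,0,0,15],[0,0,0,0,0,0,15],[0,0,0,0,0,0,15]]]}}

```text
clock: 5.2
eef_pos: [0.5513, 0.1501, 0.0666]
tool_rot: [-0.017, 1.0, -0.0, 0.0]
ft_force: [-0.5, 0.0, -0.5]
grip_width: 0.0243
```

```bash
python3 -c "
from h import *
fix([.551,.15,.15],92)"
```

```text
shift [  0.3  -0.2 -83.4] rot [-0.  0. -0.] yaw 92.0 F [-0.5  0.  -0.5] [-0.03 -0.03  0.  ] g 24.3 pos [0.5513 0.1501 0.0666] t 5.2
```

Emit:
{"method": "jog_arm", "body": {"deltas": [[[0,0,-12,0,0,0,15],[0,0,-25,0,0,0,15],[0,0,-35,0,0,0,15],[2,-10,-40,0,0,0,15],[4,-30,-30,0,0,0,15]]]}}

```text
clock: 5.7
eef_pos: [0.5422, 0.111, 0.2094]
tool_rot: [-0.02, 1.0, -0.001, -0.007]
ft_force: [0.7, -1.6, -0.6]
grip_width: 0.0249
```

Emit:
{"method": "jog_arm", "body": {"deltas": [[[5,-40,-15,0,0,0,15],[6,-40,0,0,0,0,15],[6,-40,0,0,0,0,15],[5,-35,0,0,0,0,15],[0,0,0,0,0,0,15]]]}}

```text
clock: 6.2
eef_pos: [0.5293, -0.0518, 0.2377]
tool_rot: [-0.02, 1.0, -0.002, 0.003]
ft_force: [0.9, 0.5, -0.9]
grip_width: 0.0245
```

```bash
python3 - <<'E'
from h import *
fix([.52,-.08,.25],92)
o=get_obs(); a=camera('wrist'); c=cm('wrist',o); print(c[0],c[1:3],c[3][:3,3])
save('f.png',a,None,1.5)
for t in('earth_top','red_end'):
    for d in masks_of(t,'wrist')[:2]:
        print(t,round(d['conf'],2),d['at'],d['pixels'].sum(),onz(c,d['at'],.062).round(4))
h=cv2.cvtColor(a,cv2.COLOR_RGB2HSV)
for nm,lo,hi in(('green',(45,120,50),(80,255,255)),('red',(172,120,60),(180,255,255)),('red0',(0,150,60),(3,255,255))):
    m=cv2.inRange(h,lo,hi); n,l,s,ce=cv2.connectedComponentsWithStats(m)
    for i in range(1,n):
        if s[i,4]>150:
            p=np.argwhere(l==i)[:,::-1]; w=onz(c,p,.058)[:,:2]; hu=cv2.convexHull(w.astype(np.float32)*1000)
            print(nm,s[i],cv2.minEnclosingCircle(hu),cv2.minAreaRect(hu))
E
```

```text
shift [ 10.3 -27.9 -12.2] rot [-0.3  0.3  0.3] yaw 92.3 F [ 0.9  0.5 -0.9] [ 0.04 -0.01 -0.01] g 24.5 pos [ 0.5293 -0.0518  0.2377] t 6.2
320.34280300118195 (258.3557006732667, 188.31376927522243) [ 0.45788232 -0.05416413  0.41088586]
earth_top 0.91 [139.5, 191.8] 1655 [[ 0.571  -0.1873  0.062 ]]
earth_top 0.45 [418.7, 168.4] 6495 [[0.531  0.1255 0.062 ]]
red_end 0.65 [46.2, 191.1] 1666 [[ 0.5745 -0.294   0.062 ]]
red_end 0.43 [138.6, 189.0] 1672 [[ 0.5677 -0.1881  0.062 ]]
green [ 116  169   46   45 1307] ((571.4500122070312, -189.5565185546875), 27.308717727661133) ((570.8093872070312, -189.67127990722656), (52.39488983154297, 53.10511779785156), 62.85974884033203)
green [  28  282   68   44 1191] ((734.8922119140625, -301.11566162109375), 48.7741813659668) ((735.1111450195312, -301.2704772949219), (78.63729858398438, 59.87409591674805), 74.1861343383789)
red0 [  24  167   48   45 1257] ((573.317138671875, -294.5849304199219), 28.140541076660156) ((572.8114624023438, -294.9723205566406), (52.358272552490234, 54.96472930908203), 44.08510208129883)
```

View pics/f.png

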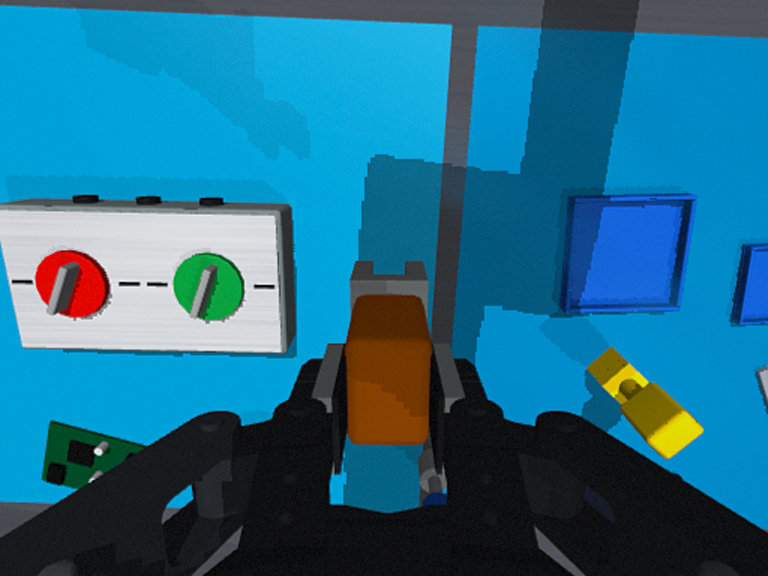

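The wrist view shows the key held upright between the fingers. The green screw is at about px (140,191), its bar turned ~20–30° from across the box. The red one is at (48,190). Now the bar angle.

```bash
python3 - <<'E'
from h import *
o=get_obs(); a=camera('wrist'); c=cm('wrist',o)
m=np.zeros(a.shape[:2],np.uint8)
p=proj(c,np.c_[.571+.0235*np.cos(t:=np.linspace(0,6.28,60)),-.1896+.0235*np.sin(t),np.full(60,.058)])
# collar disc plus the bar's parallax
q=proj(c,np.c_[.571+.0235*np.cos(t),-.1896+.0235*np.sin(t),np.full(60,.074)])
cv2.fillConvexPoly(m,cv2.convexHull(np.vstack([p,q]).astype(np.int32)),255)
h=cv2.cvtColor(a,cv2.COLOR_RGB2HSV)
g=(m>0)&(h[...,1]<90)
save('bar.png',np.where(g[...,None],a,0).astype(np.uint8),(100,150,180,230),4)
for thr in(60,120,150):
    k=g&(h[...,2]>thr); l=cv2.connectedComponentsWithStats(k.astype(np.uint8)); i=1+np.argmax(l[2][1:,4])
    w=onz(c,np.argwhere(l[1]==i)[:,::-1],.074)[:,:2].astype(np.float32)*1000
    print(thr,l[2][i],[np.round(v,1) for v in cv2.minAreaRect(w)]); u=np.linalg.svd(w-w.mean(0),full_matrices=False)[2][0];print(np.degrees(np.arctan2(u[1],u[0]))%180-180,w.mean(0))
    print(np.percentile(h[...,2][l[1]==i],[5,25,50,75,95]))
E
```

```text
60 [107 176  34  38 392] [array([ 571.1, -195.7]), array([35.6, 45.1]), np.float64(85.0)]
-27.642517 [ 573.6343  -196.90291]
[ 93.55 157.75 172.   221.   226.45]
120 [107 176  33  38 353] [array([ 572.5, -197.4]), array([43. , 33.2]), np.float64(3.2)]
-11.690018 [ 575.142   -198.42479]
[135.6 165.  178.  221.  227. ]
150 [107 176  28  38 304] [array([ 572.2, -199.9]), array([28.6, 41.3]), np.float64(81.0)]
-17.221771 [ 574.77875 -199.95674]
[160.15 168.   200.5  222.   227.  ]
```

View pics/bar.png

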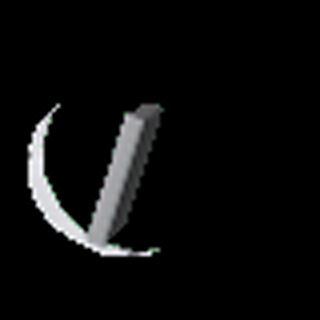

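```bash
python3 - <<'E'
from h import *
c=cm('wrist'); w=onz(c,[[133,178.5],[124.2,209.5]],.074); print(w, w.mean(0)); d=w[1]-w[0]; print(np.linalg.norm(d),np.degrees(np.arctan2(d[1],d[0])))
y=np.degrees(np.arctan2(d[1],d[0]))
fix([.571,-.1896,.15],y+90)
E
```

```text
[[ 0.55325022 -0.18314671  0.074     ]
 [ 0.58964658 -0.19532472  0.074     ]] [ 0.5714484  -0.18923572  0.074     ]
0.03837967099729611 -18.49993420169204
shift [ -34.1 -144.1   87.3] rot [-0.1  0.3 21.1] yaw 92.6 F [ 0.7 -0.6 -0.4] [ 0.05 -0.03 -0.04] g 24.5 pos [ 0.5299 -0.0471  0.2368] t 6.4
```

Bar yaw is ≈ −18.5° (screw ≈ 0.35 rad) and the axis is at (0.571, −0.1895). I'll turn the key to match, then hover.

Emit:
{"method": "jog_arm", "body": {"deltas": [[[0,0,0,0,0,7,15],[0,0,0,0,0,7,15],[0,0,0,0,0,7,15],[0,0,0,0,0,0,15]]]}}

```text
clock: 6.8
eef_pos: [0.5301, -0.0408, 0.2363]
tool_rot: [0.162, 0.987, -0.0, 0.001]
ft_force: [0.2, 0.2, -0.9]
grip_width: 0.0247
```

```bash
python3 -c "
from h import *
fix([.5714,-.1894,.17],71.5)"
```

```text
shift [ -86.4 -127.7   66.5] rot [ 0.   0.2 -0.1] yaw 71.4 F [ 0.2  0.2 -0.9] [0.01 0.06 0.01] g 24.7 pos [ 0.5301 -0.0408  0.2363] t 6.8
```

Emit:
{"method": "jog_arm", "body": {"deltas": [[[-20,-29,0,0,0,0,15],[-24,-35,5,0,0,0,15],[-24,-35,10,0,0,0,15],[-14,-21,15,0,0,0,15],[0,0,15,0,0,0,15]]]}}

```text
clock: 7.3
eef_pos: [0.5763, -0.1773, 0.1925]
tool_rot: [0.147, 0.989, 0.0, 0.004]
ft_force: [-0.9, 0.3, -1.1]
grip_width: 0.0248
```

```bash
python3 -c "
from h import *
fix([.5714,-.1894,.16],71.5)"
```

```text
shift [  1.4 -13.1  32.4] rot [0.1 0.5 1.6] yaw 73.1 F [-0.9  0.3 -1.1] [0.08 0.1  0.04] g 24.8 pos [ 0.5763 -0.1773  0.1925] t 7.3
```

Emit:
{"method": "jog_arm", "body": {"deltas": [[[1.4,-13,14,0,0.5,1.6,15],[0,0,14,0,0,0,15],[0,0,0,0,0,0,15],[0,0,0,0,0,0,15]]]}}

```text
clock: 7.7
eef_pos: [0.5694, -0.1883, 0.1593]
tool_rot: [0.157, 0.988, 0.001, -0.004]
ft_force: [-0.1, -0.2, -0.2]
grip_width: 0.0248
```

```bash
python3 -c "
from h import *
fix([.5714,-.1894,.15],71.5)
a=camera('scene');b=camera('wrist');s=camera('side')
save('g.png',np.hstack([cv2.resize(a[170:250,100:190],(300,300)),cv2.resize(s[230:330,290:390],(300,300)),cv2.resize(b[200:384,170:340],(200,300))]))"
```

```text
shift [-2.3 -0.5  9.3] rot [ 0.1 -0.5  0.4] yaw 71.9 F [-0.1 -0.2 -0.2] [-0.   -0.02  0.  ] g 24.8 pos [ 0.5694 -0.1883  0.1593] t 7.7
```

View pics/g.png

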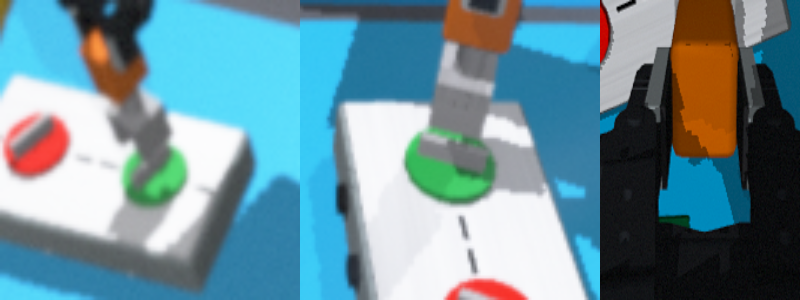

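Both views show the key over the green bar and aligned with it. I'll descend in small steps.

Emit:
{"method": "jog_arm", "body": {"deltas": [[[-2.3,-0.5,0,0,-0.5,0.4,15],[0,0,6,0,0,0,15],[0,0,4,0,0,0,15],[0,0,0,0,0,0,15]]]}}

```text
clock: 8.25
eef_pos: [0.5736, -0.1894, 0.152]
tool_rot: [0.16, 0.987, 0.0, 0.004]
ft_force: [-0.6, 0.7, -1.4]
grip_width: 0.0245
```

```bash
python3 -c "
from h import *
fix([.5714,-.1894,.124],71.5)"
```

```text
shift [ 2.3 -0.7 27.9] rot [0.1 0.4 0. ] yaw 71.5 F [-0.6  0.7 -1.4] [ 0.   -0.05  0.02] g 24.5 pos [ 0.5736 -0.1894  0.152 ] t 8.25
```

Emit:
{"method": "jog_arm", "body": {"deltas": [[[2.3,-0.7,6,0,0.4,0,15],[0,0,6,0,0.2,0,15],[1,0,5,0,0.2,0,15],[0,0,0,0,0,0,15]]]}}

```text
clock: 8.65
eef_pos: [0.5696, -0.1889, 0.133]
tool_rot: [0.16, 0.987, 0.001, -0.004]
ft_force: [0.3, -0.1, -1.5]
grip_width: 0.0249
```

```bash
python3 -c "
from h import *
fix([.5714,-.1894,.124],71.5)"
```

```text
shift [-2.   0.1  9. ] rot [ 0.1 -0.5  0. ] yaw 71.5 F [ 0.3 -0.1 -1.5] [-0.   -0.   -0.04] g 24.9 pos [ 0.5696 -0.1889  0.133 ] t 8.65
```

Emit:
{"method": "jog_arm", "body": {"deltas": [[[-2,0,5,0,-0.5,0,15],[0,0,3,0,0,0,15],[0,0,0,0,0,0,15]]]}}

```text
clock: 8.95
eef_pos: [0.5715, -0.1896, 0.1238]
tool_rot: [0.161, 0.987, 0.001, -0.0]
ft_force: [-0.5, 0.2, -0.4]
grip_width: 0.0245
```

```bash
python3 -c "
from h import *
fix([.5714,-.1894,.123],71.5)"
```

```text
shift [0.1 0.1 0.8] rot [ 0.1 -0.   0. ] yaw 71.5 F [-0.5  0.2 -0.4] [ 0.03  0.   -0.03] g 24.5 pos [ 0.5715 -0.1896  0.1238] t 8.95
```

The key is seated over the bar without any contact force. I'll turn clockwise, checking position and torque as it goes.

Emit:
{"method": "jog_arm", "body": {"deltas": [[[0,0,0,0,0,7,15],[0,0,0,0,0,7,15],[0,0,0,0,0,7,15],[0,0,0,0,0,7,15],[0,0,0,0,0,0,15]]]}}

```text
clock: 9.45
eef_pos: [0.5715, -0.1901, 0.124]
tool_rot: [0.403, 0.915, -0.0, 0.0]
ft_force: [0.4, -0.6, -0.9]
grip_width: 0.0248
```

```bash
python3 -c "
from h import *
fix([.5714,-.1894,.1235],-10)"
```

```text
shift [0.6 0.4 0.5] rot [ 0.   0.  52.5] yaw 42.5 F [ 0.4 -0.6 -0.9] [-0.02 -0.03  0.04] g 24.8 pos [ 0.5715 -0.1901  0.124 ] t 9.45
```

Emit:
{"method": "jog_arm", "body": {"deltas": [[[0.5,0.4,0,0,0,7,15],[0,0,0,0,0,7,15],[0,0,0,0,0,7,15],[0,0,0,0,0,7,15],[0,0,0,0,0,7,15]]]}}

```text
clock: 9.95
eef_pos: [0.5717, -0.1899, 0.124]
tool_rot: [0.663, 0.749, -0.0, 0.001]
ft_force: [-0.1, -0.0, -1.7]
grip_width: 0.0246
```

```bash
python3 -c "
from h import *
fix([.5714,-.1894,.1235],-17)"
```

```text
shift [ 0.5 -0.2  0.5] rot [ 0.   0.1 24. ] yaw 7.0 F [-0.1 -0.  -1.7] [0.   0.01 0.09] g 24.6 pos [ 0.5717 -0.1899  0.124 ] t 9.95
```

Emit:
{"method": "jog_arm", "body": {"deltas": [[[0,0,0,0,0,6,15],[0,0,0,0,0,6,15],[0,0,0,0,0,4,15],[0,0,0,0,0,3,15],[0,0,0,0,0,2,15]]]}}

```text
clock: 10.45
eef_pos: [0.5718, -0.1898, 0.124]
tool_rot: [0.788, 0.615, -0.0, 0.001]
ft_force: [0.4, -0.5, -2.4]
grip_width: 0.025
```

```bash
python3 -c "
from h import *
fix([.5714,-.1894,.1235],-17)"
```

```text
shift [ 0.3 -0.5  0.5] rot [0.1 0.1 3. ] yaw -14.0 F [ 0.4 -0.5 -2.4] [0.01 0.02 0.11] g 25.0 pos [ 0.5718 -0.1898  0.124 ] t 10.45
```

Emit:
{"method": "jog_arm", "body": {"deltas": [[[0,0,0,0,0,3,15],[0,0,0,0,0,2,15],[0,0,0,0,0,2,15]]]}}

```text
clock: 10.75
eef_pos: [0.5719, -0.1898, 0.124]
tool_rot: [0.823, 0.569, -0.0, 0.001]
ft_force: [-0.3, -1.0, -1.6]
grip_width: 0.0246
```

```bash
python3 -c "
from h import *
fix([.5714,-.1894,.1235],-22)"
```

```text
shift [ 0.2 -0.6  0.5] rot [0.1 0.1 1.3] yaw -20.7 F [-0.3 -1.  -1.6] [-0.1  -0.03  0.86] g 24.6 pos [ 0.5719 -0.1898  0.124 ] t 10.75
```

The torque jumped from 0.1 to 0.86 N·m, so it is at the stop, at the expected angle. I'll back off through the play and lift.

Emit:
{"method": "jog_arm", "body": {"deltas": [[[0,0,0,0,0,-6,15],[0,0,0,0,0,-6,15],[0,0,0,0,0,-6,15],[0,0,0,0,0,0,15]]]}}

```text
clock: 11.15
eef_pos: [0.5723, -0.1897, 0.1246]
tool_rot: [0.716, 0.699, 0.0, 0.001]
ft_force: [0.1, 0.2, -1.1]
grip_width: 0.0246
```

```bash
python3 -c "
from h import *
fix([.5714,-.1894,.16],0)"
```

```text
shift [  0.2  -0.8 -35.4] rot [ 0.1  0.1 -1.4] yaw -1.4 F [ 0.1  0.2 -1.1] [-0.02  0.02 -0.02] g 24.6 pos [ 0.5723 -0.1897  0.1246] t 11.15
```

Emit:
{"method": "jog_arm", "body": {"deltas": [[[0,0,-6,0,0,0,15],[0,0,-8,0,0,0,15],[0,0,-12,0,0,0,15],[0,0,-20,0,0,0,15],[0,0,-25,0,0,0,15]]]}}

```text
clock: 11.65
eef_pos: [0.5701, -0.1889, 0.197]
tool_rot: [0.716, 0.698, -0.001, -0.001]
ft_force: [-0.1, 0.8, -1.1]
grip_width: 0.0247
```

```bash
python3 -c "
from h import *
fix([.545,-.08,.24],92)"
```

```text
shift [108.1 -28.1 -42.9] rot [-0.2  0.2 86.5] yaw -1.5 F [-0.1  0.8 -1.1] [-0.02 -0.08  0.03] g 24.7 pos [ 0.5701 -0.1889  0.197 ] t 11.65
```

Emit:
{"method": "jog_arm", "body": {"deltas": [[[36,-9,-14,0,0,0,15],[36,-9,-14,0,0,0,15],[30,-8,-10,0,0,0,15],[0,0,0,0,0,-8.5,15],[0,0,0,0,0,-8.5,15]]]}}

```text
clock: 12.15
eef_pos: [0.5504, -0.0841, 0.2485]
tool_rot: [0.606, 0.796, 0.003, 0.007]
ft_force: [-0.5, -1.1, -0.4]
grip_width: 0.0245
```

Emit:
{"method": "jog_arm", "body": {"deltas": [[[0,0,0,0,0,-8.5,15],[0,0,0,0,0,-8.5,15],[0,0,0,0,0,-8.5,15],[0,0,0,0,0,-8.5,15],[0,0,0,0,0,-8.5,15]]]}}

```text
clock: 12.65
eef_pos: [0.5518, -0.083, 0.2572]
tool_rot: [0.273, 0.962, 0.001, 0.012]
ft_force: [-0.0, 0.4, -1.4]
grip_width: 0.0246
```

Emit:
{"method": "jog_arm", "body": {"deltas": [[[0,0,0,0,0,-8.5,15],[0,0,0,0,0,-8.5,15],[0,0,0,0,0,-8.5,15],[0,0,0,0,0,-6,15],[0,0,0,0,0,0,15]]]}}

```text
clock: 13.15
eef_pos: [0.5528, -0.0831, 0.2647]
tool_rot: [-0.003, 1.0, -0.003, 0.016]
ft_force: [0.2, 0.5, -1.3]
grip_width: 0.0243
```

```bash
python3 - <<'E'
from h import *
fix([.548,.15,.15],92)
a=camera('wrist')
save('i.png',np.vstack([cv2.resize(a,(560,420))]))
E
```

```text
shift [  7.1 233.8 113.1] rot [-0.4  1.9 -1.6] yaw 90.4 F [ 0.2  0.5 -1.3] [-0.03  0.03 -0.01] g 24.3 pos [ 0.5528 -0.0831  0.2647] t 13.15
```

View pics/i.png

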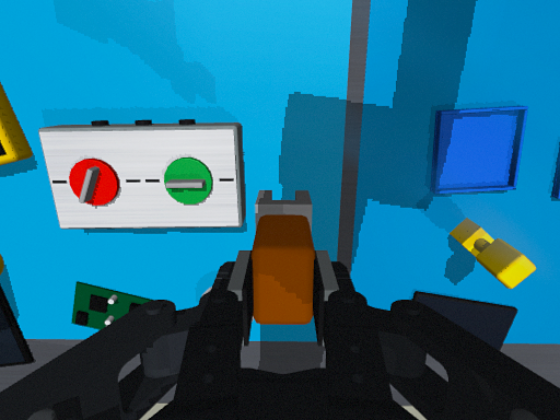

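The green bar at (188,184) now lies along the box in line with the black marks, and the red one is unchanged. Now back to the tray.

Emit:
{"method": "jog_arm", "body": {"deltas": [[[3,30,0,0,1.9,-1.6,15],[3,42,5,0,0,0,15],[3,45,10,0,0,0,15],[3,45,10,0,0,0,15],[0,40,15,0,0,0,15]]]}}

```text
clock: 13.7
eef_pos: [0.5402, 0.1186, 0.228]
tool_rot: [-0.004, 1.0, -0.004, 0.005]
ft_force: [0.9, -0.5, -1.2]
grip_width: 0.0248
```

Emit:
{"method": "jog_arm", "body": {"deltas": [[[0,10,20,0,0,0,15],[0,0,0,0,0,0,15]]]}}

```text
clock: 13.9
eef_pos: [0.5387, 0.1343, 0.2064]
tool_rot: [-0.005, 1.0, -0.003, 0.004]
ft_force: [-0.4, -0.1, -1.2]
grip_width: 0.0241
```

```bash
python3 -c "
from h import *
fix([.5435,.1505,.12],92)"
```

```text
shift [-4.2 16.7 86.4] rot [-0.4  0.5 -1.4] yaw 90.6 F [-0.4 -0.1 -1.2] [-0.03  0.09 -0.05] g 24.1 pos [0.5387 0.1343 0.2064] t 13.9
```

Emit:
{"method": "jog_arm", "body": {"deltas": [[[-4,16,20,-0.4,0.5,-1.4,15],[0,0,25,0,0,0,15],[0,0,25,0,0,0,15],[0,0,10,0,0,0,15],[0,0,0,0,0,0,15]]]}}

```text
clock: 14.4
eef_pos: [0.547, 0.1486, 0.1314]
tool_rot: [-0.013, 1.0, 0.001, 0.004]
ft_force: [-0.6, 0.9, -1.2]
grip_width: 0.0251
```

```bash
python3 -c "
from h import *
fix([.5435,.1505,.0675],92)"
```

```text
shift [ 4.1  1.9 63.8] rot [ 0.1  0.5 -0.5] yaw 91.5 F [-0.6  0.9 -1.2] [-0.01 -0.    0.  ] g 25.1 pos [0.547  0.1486 0.1314] t 14.4
```

Emit:
{"method": "jog_arm", "body": {"deltas": [[[4,2,15,0,0.5,-0.5,15],[0,0,15,0,0,0,15],[0,0,12,0,0,0,15],[0,0,8,0,0,0,15],[0,0,0,0,0,0,15]]]}}

```text
clock: 14.9
eef_pos: [0.5465, 0.1499, 0.0833]
tool_rot: [-0.016, 1.0, 0.002, 0.004]
ft_force: [0.3, -0.0, -0.8]
grip_width: 0.0246
```

```bash
python3 -c "
from h import *
fix([.5435,.1505,.0675],92)"
```

```text
shift [ 3.   0.7 15.8] rot [ 0.2  0.4 -0.2] yaw 91.8 F [ 0.3 -0.  -0.8] [-0.06  0.07 -0.02] g 24.6 pos [0.5465 0.1499 0.0833] t 14.9
```

Emit:
{"method": "jog_arm", "body": {"deltas": [[[3,0.7,6,0.2,0.4,-0.2,15],[0,0,5,0,0.2,0,15],[0,0,2,0,0,0,15],[0,0,0,0,0,0,15]]]}}

```text
clock: 15.3
eef_pos: [0.5441, 0.151, 0.0705]
tool_rot: [-0.018, 1.0, -0.0, -0.001]
ft_force: [-1.0, 0.4, -0.5]
grip_width: 0.0246
```

```bash
python3 -c "
from h import *
fix([.5435,.1505,.0670],92)"
```

```text
shift [ 0.6 -0.4  3.5] rot [-0.  -0.1  0. ] yaw 92.0 F [-1.   0.4 -0.5] [-0.02  0.02 -0.02] g 24.6 pos [0.5441 0.151  0.0705] t 15.3
```

Emit:
{"method": "jog_arm", "body": {"deltas": [[[0,0,2.5,0,0,0,15],[0,0,1,0,0,0,15],[0,0,0.5,0,0,0,15]]]}}

```text
clock: 15.6
eef_pos: [0.5447, 0.1511, 0.0668]
tool_rot: [-0.018, 1.0, -0.0, -0.0]
ft_force: [-0.2, 0.0, -1.5]
grip_width: 0.0246
```

```bash
python3 -c "
from h import *
fix([.5435,.1505,.0665],92)"
```

```text
shift [ 1.2 -0.6  0.3] rot [-0.  -0.1  0. ] yaw 92.0 F [-0.2  0.  -1.5] [ 0.    0.05 -0.02] g 24.6 pos [0.5447 0.1511 0.0668] t 15.6
```

Emit:
{"method": "jog_arm", "body": {"deltas": [[[0,0,0.6,0,0,0,15],[0,0,0.4,0,0,0,15]]]}}

```text
clock: 15.8
eef_pos: [0.5449, 0.1512, 0.0666]
tool_rot: [-0.018, 1.0, 0.0, -0.0]
ft_force: [-1.7, -0.1, 1.4]
grip_width: 0.0244
```

```bash
python3 -c "
from h import *
fix([.5435,.1505,.0665],92)"
```

```text
shift [ 1.4 -0.6  0.1] rot [ 0. -0.  0.] yaw 92.0 F [-1.7 -0.1  1.4] [-0.04  0.33 -0.  ] g 24.4 pos [0.5449 0.1512 0.0666] t 15.8
```

Contact with the tray floor. Release evenly, then rise.

Emit:
{"method": "jog_arm", "body": {"deltas": [[[0,0,0,0,0,0,35],[0,0,0,0,0,0,60],[0,0,0,0,0,0,60],[0,0,0,0,0,0,60]]]}}

```text
clock: 16.2
eef_pos: [0.5457, 0.1514, 0.0671]
tool_rot: [-0.018, 1.0, 0.0, 0.001]
ft_force: [0.5, 0.4, 0.1]
grip_width: 0.06
```

```bash
python3 -c "
from h import *
fix([.5435,.1505,.20],92)"
```

```text
shift [   2.    -0.7 -132.9] rot [0.  0.1 0. ] yaw 92.0 F [0.5 0.4 0.1] [-0.04  0.01 -0.01] g 60.0 pos [0.5457 0.1514 0.0671] t 16.2
```

Emit:
{"method": "jog_arm", "body": {"deltas": [[[0,0,-8,0,0,0,60],[0,0,-12,0,0,0,60],[0,0,-25,0,0,0,60],[0,0,-35,0,0,0,60],[0,0,-40,0,0,0,60]]]}}

```text
clock: 16.7
eef_pos: [0.5413, 0.1501, 0.1873]
tool_rot: [-0.018, 1.0, -0.001, -0.005]
ft_force: [0.6, -0.1, -0.2]
grip_width: 0.06
```

Emit:
{"method": "jog_arm", "body": {"deltas": [[[40,0,-30,0,0,0,60],[40,0,-30,0,0,0,60],[0,0,0,0,0,0,60],[0,0,0,0,0,0,60]]]}}

```text
clock: 17.1
eef_pos: [0.4655, 0.1487, 0.2603]
tool_rot: [-0.017, 1.0, 0.001, 0.004]
ft_force: [-0.2, -0.4, -0.1]
grip_width: 0.06
```

```bash
python3 - <<'E'
from h import *
fix([.5435,.1505,.20],92)
a=camera('wrist');s=camera('side')
save('k.png',np.hstack([cv2.resize(a,(440,330)),cv2.resize(s[130:330,250:430],(297,330))]))
E
```

```text
shift [-77.5  -1.   60.8] rot [ 0.2  0.4 -0. ] yaw 92.0 F [-0.2 -0.4 -0.1] [-0.04  0.01 -0.05] g 60.0 pos [0.4655 0.1487 0.2603] t 17.1
```

View pics/k.png

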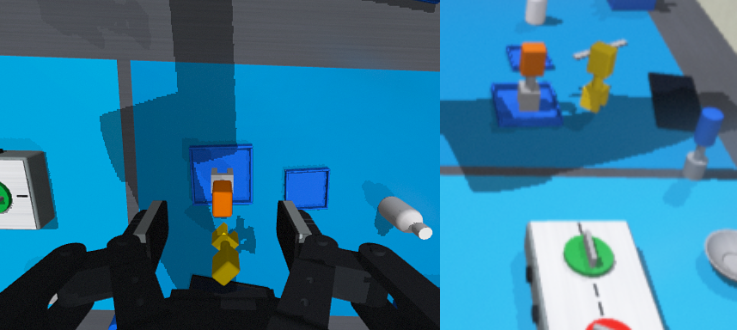

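The key stands upright inside the mid-size tray, the yellow key is undisturbed, the green bar is in line with the marks, and the gripper is clear. Handing in.

```bash
python3 -c "
from workcell import *
print(job_done())"
```

```text
the job is handed in; nothing more can be done
None
```

The green earth screw is tightened fully home, and the orange key stands upright again in the 100 mm blue tray. I handed the job in at about 17 s on the robot's clock.

- **Grasp:** the first grip was too high and too far forward on the handle. I reopened, moved down and gripped again, and the key held from then on.
- **Tightening:** I turned the key about 92° clockwise. The torque stayed near 0.1 N·m while it drove the bar, then jumped to 0.86 N·m at the stop.
- **Last checks:** the pictures show the green bar in line with the black marks. The red screw looked unchanged after the turn, and the yellow key has not moved. The gripper is open and clear, with near-zero force.
- **Disagreement:** the finger opening read 24–25 mm on the 26 mm handle. I took this as the pads giving or the sensor being slightly off. No other check failed.

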